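# Take the red dice tower apart

### The arm

A 6-joint arm with a two-finger parallel gripper is mounted at the origin on the work surface. World frame = base frame: x ahead of the robot, y to its left, z up, the work surface at z = 0. Lengths are in m, angles in rad, forces in N, time in s.
With the tool pointing down it reaches from about 0.2 to 0.875 m from the base axis. Payload 3.4 kg.
Tool frame: the origin (TCP) lies between the finger pads; the fingertips stand 22 mm ahead of it and the grasp point (between the pads) lies 3 mm ahead of it; z points along the fingers, y is the line along which they close (so a half turn about z gives the same grasp; the last joint's range is limited). The gripper opens to 94 mm and grips with 3 to 60 N. Pads are 16 mm wide; open, the fingers measure 119 mm over their backs; the gripper's body (75 mm by 177 mm) begins 78 mm behind the grasp point.
Start: joints at [-1.269, 0.276, 1.505, -0, 1.361, -0.121], TCP at [0.236, -0.524, 0.227] pointing down, gripper open.
Joint ranges: [-2.89, 2.89], [-0.75, 2.08], [0.22, 2.7], [-1.18, 4.32], [0.11, 2.71], [-2.7, 2.7]. Speed limits (rad/s): [2.57, 2.57, 3.14, 3.14, 3.14, 3.14].

### API

Orientations are given as a unit quaternion [w, x, y, z].
In Python, from plant import bot gives the robot as it stands.
- The arm moves only by the tool servo_tool, never from a script. Its argument "series" is a list of rows, each an object of numbers: "wx", "wy", "wz": the turn, a rotation vector about the world's x, y, z in units of 5 degrees (1.0 is 5 degrees); "dx", "dy", "dz": the shift along the world's x, y, z in units of 25 mm (1.0 is 25 mm); "gripper": the finger opening in mm, from 0 to 94. A call has 1 to 12 rows; each row shifts and turns the commanded pose from where the row before left it; what a row does not reach is not made up. A row lasts 1/8 s, in which the tool goes at most 62.5 mm and 10.7 degrees, less where a joint would pass 70% of its speed; a pose out of reach is approached as far as the arm can. A call is refused whole if a number of a shift passes 1 or a number of a turn 1, either way. A call with a gripper value outside its range is refused whole. The fingers move at their own pace and stop on an object; "grip_force" is the grip in N (left out, the last holds). Time passes only in rows, so rows that do not move let the fingers close. It gives the time, the measured TCP pose, the force, the opening and the grip force at its end, in the units of the state.
- bot.get_obs(): the state, without advancing time (a new reading comes with each control period).
- bot.capture(name): name is "scene" or "top" or "wrist"; returns a dict with "pixels" (400x640x3 uint8, blue, green, red), "fx", "fy", "cx", "cy" (pixels), "R" (3x3) and "t" (3): a world point X has camera coordinates R X + t. Camera axes: x right, y down, z forward; pixel columns grow to the right and rows downward; lengths in m; the calibration is good to about 2 mm. A picture is of the moment at which its call begins. There is no depth.
- bot.sign_off(): hands the job in; it is judged then, once.
The state is a dict: "time": time; "joints": joint angles; "joint_vel": joint speeds; "effort": joint torques, N m; "eef_pos": TCP position; "ee_rot": TCP orientation; "wrist_force": force on the tool from outside, world axes, zero at the start; "ft_torque": the same for the moment, N m; "opening": finger opening in m; "gripper_force": force on a finger pad.
Only numpy, scipy, OpenCV 4.12 (cv2) and the standard library are available. Lean on these libraries where they do the work, as an engineer would, in place of code of your own. Each camera call takes 0.05 s, during which the arm holds its last target. There are 200 camera calls.

### The job

The red dice tower is due a dusting: take it apart in the reverse order of its assembly. First lift off the red hood by the black grip on its roof and stand it on the cork mat, then draw the ivory baffle core straight up out of the tower and stand it on the mat beside the hood. Set both down gently, upright and well on the mat, let go of them, and leave the blue tower where it stands.

Things in the scene. Friction and masses are not known exactly. Their poses are not given: they have to be found in the camera images.
- hood: Red acrylic hood on the red dice tower, 86 mm square, ~130 g. Origin: centre of its underside (88 mm above the shelf in place). Roof at 63 mm, 16 mm corner merlons to 73 mm; amid the roof a black grip bar 44 mm long (x), 14 thick (y), 38 high, top at 101 mm: pinch across y. Hollow below: skirt sits 12 mm deep, loosely, over the tower rim. Lift straight up 65 mm or more to clear the core.
- core: Ivory core, ~110 g, loose in the red tower under the hood. Origin: centre of its underside (5 mm above the shelf in place). Foot 56 mm square, sloping baffles, then a tab 36 mm (x) by 14 (y), from 90 to 135 mm up: pinch across y. The red tube, fixed, same centre and yaw, is 72 mm square, 64 inside, 100 high, with an 18 mm high tray to 91 mm on -x. Lift the core 100 mm or more to leave it.
- mat: Cork mat fixed on the frosted glass shelf between the two towers, 280 mm (x) by 180 mm (y), 4 mm thick. Origin: centre of its underside, at shelf height. Room for both parts side by side along x, for instance 65 mm either side of the middle.
- blue_tower: Bystander: a loose, fully assembled dice tower of the same shape in blue acrylic, 86 mm square at the hood, 189 mm high over its black grip, low catch tray to 91 mm on its -x side. Origin: centre of the tube's underside. To be left standing where it is.
Things that resemble listed ones, but are neither listed nor needed, are in the scene too. What is shaped like the hood but green or yellow is not meant.

How it is judged:
On the way, in this order (a step that is already met when the one before it is completed fails the run):
1. the hood stands on the mat, let go, with the core still in the tower (x of hood in the frame of mat between -0.115 and 0.115 m and y of hood in the frame of mat between -0.068 and 0.068 m and height (world z) of hood between -0.002 and 0.012 m and angle between hood's own z axis and vertical below 0.17 rad and linear speed of hood below 0.03 m/s and contact force between the fingers and hood below 0.1 N and distance of core from where it was at the start of the episode below 0.03 m), for 0.2 s.
2. the core is drawn up clear of the tower's rim (height (world z) of core above 0.1 m), for 0.05 s.
At the end, for the whole second after the job is handed in: Hood and core both stand upright (within 10 degrees) on the mat, their centres within 115 mm along and 68 mm across of the mat's middle, resting on its surface, still and released; the blue tower stands within 30 mm of where it was (x of hood in the frame of mat between -0.115 and 0.115 m and y of hood in the frame of mat between -0.068 and 0.068 m and height (world z) of hood between -0.002 and 0.012 m and angle between each of hood, core, blue_tower's own z axis and vertical below 0.17 rad and linear speed of each of hood, core below 0.03 m/s and contact force between the fingers and hood below 0.1 N and x of core in the frame of mat between -0.115 and 0.115 m and y of core in the frame of mat between -0.068 and 0.068 m and height (world z) of core between -0.002 and 0.012 m and contact force between the fingers and core below 0.1 N and distance of blue_tower from where it was at the start of the episode below 0.03 m); the robot touches nothing.
It fails at once if the hood is dropped onto the mat from more than about 25 mm (linear speed of hood above 0.7 m/s and horizontal distance between hood and mat below 0.16 m and height (world z) of hood below 0.03 m).
It fails at once if the core is dropped onto the mat from more than about 25 mm (linear speed of core above 0.7 m/s and horizontal distance between core and mat below 0.16 m and height (world z) of core below 0.03 m).
It fails at once if the blue tower is shifted by more than 30 mm (distance of blue_tower from where it was at the start of the episode above 0.03 m).
It also fails if it takes over 61 s, if anything falls off the work surface, if the arm or the gripper's body presses on something with over 40 N, if the wrist force passes 120 N, or if a joint passes its speed limit or range.

## Working session

There is one attempt and no reset: what is moved stays moved. The work goes in short steps, Python scripts to look and compute and a tool call to move; the robot and the scene stay as the last step left them, time stands still between calls to the robot, and variables do not carry over. Pictures are saved under pics/ and viewed, at most 10 in all, crops included, and the job is handed in when it is done.

Besides the shell and the picture viewer there is one more tool, called after "Call:" by a JSON object that holds its "op" and its "data". servo_tool: Moves the arm, as the interface text tells. Its arguments: {"type":"object","properties":{"series":{"type":"array"},"grip_force":{"type":"number"}},"required":["series"]}

```bash
mkdir -p pics; python3 - <<'E'
from plant import bot
import cv2,pickle,numpy as np
d={}
for n in("scene","top"):
    c=bot.capture(n);d[n]=c;cv2.imwrite(f"pics/{n}0.png",np.array(c["pixels"]))
    print(n,c["fx"],c["cx"],c["cy"],np.round(c["R"],3).tolist(),np.round(c["t"],3))
pickle.dump(d,open("d0.pkl","wb"))
o=bot.get_obs();print(o["time"],o["eef_pos"],o["ee_rot"],o["opening"])
E
```

```text
scene 417.67144031199194 316.8903432532043 197.48430161844024 [[-0.206, 0.978, -0.017], [0.661, 0.126, -0.74], [-0.721, -0.164, -0.673]] [ 0.164 -0.233  1.297]
top 431.73960450039266 325.42378694318097 201.88904740456056 [[-0.023, -0.999, -0.032], [-0.997, 0.025, -0.067], [0.068, 0.03, -0.997]] [-0.02   0.472  1.119]
0.1 [ 0.2357596  -0.52394079  0.22671388] [-7.91406775e-04  9.77734807e-01  2.09842822e-01 -1.05277076e-04] 0.09362853547737089
```

View pics/scene0.png

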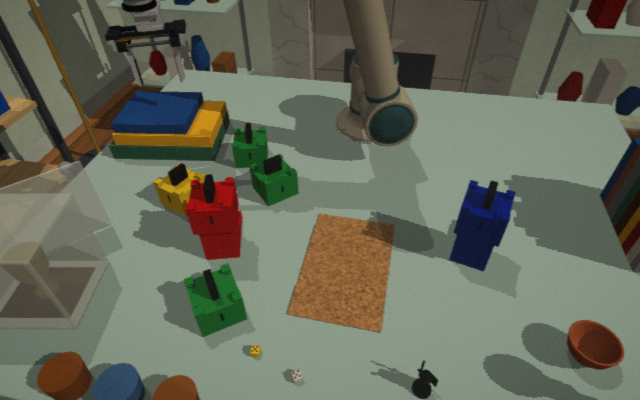

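View pics/top0.png

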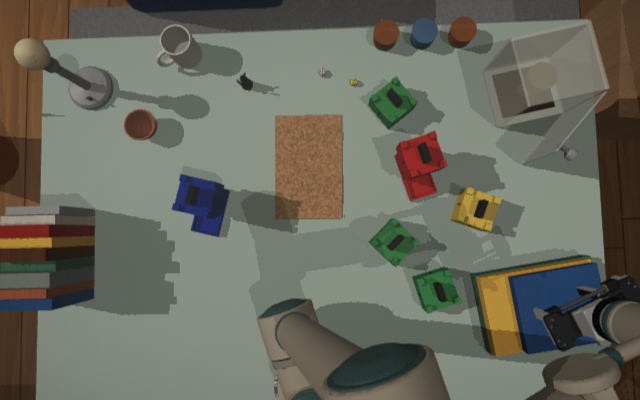

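The scene shows the red tower at top (422,155). Lookalikes at top are green hoods at (393,101), (395,242) and (438,290), a yellow hood at (478,208) and the blue tower at (203,197). I choose the red one, which has the black grip at (425,153) and its tray towards −x. The mat spans (275..342, 115..218).

```bash
cat > h.py <<'E'
import numpy as np,cv2
def ray(c,u,v,z):
    R=np.array(c["R"]);t=np.array(c["t"]);o=-R.T@t
    d=R.T@np.array([(u-c["cx"])/c["fx"],(v-c["cy"])/c["fy"],1]);return (o+d*(z-o[2])/d[2])[:2]
def proj(c,P):
    q=np.array(P)@np.array(c["R"]).T+np.array(c["t"]);return np.c_[q[:,0]/q[:,2]*c["fx"]+c["cx"],q[:,1]/q[:,2]*c["fy"]+c["cy"]]
E
python3 - <<'E'
import pickle;from h import *
d=pickle.load(open("d0.pkl","rb"));c=d["top"];im=np.array(c["pixels"])
for n,(x0,x1,y0,y1) in dict(red=(405,440,140,168)).items():
    p=im[y0:y1,x0:x1].max(2)<60
    k,l,s,ce=cv2.connectedComponentsWithStats(p.astype(np.uint8));print(s.tolist())
    i=1+s[1:,4].argmax();ys,xs=np.where(l==i)
    W=np.array([ray(c,x+x0,y+y0,.189) for x,y in zip(xs,ys)])
    r=cv2.minAreaRect((W*1000).astype(np.float32));print(r,cv2.boxPoints(r).tolist())
h=cv2.cvtColor(im,cv2.COLOR_BGR2HSV)
m=((h[...,0]>5)&(h[...,0]<20)&(h[...,1]>90)).astype(np.uint8);m[:100]=0;m[230:]=0;m[:,:260]=0;m[:,350:]=0
ys,xs=np.where(m);W=np.array([ray(c,x,y,.004) for x,y in zip(xs,ys)]);print("mat",cv2.minAreaRect((W*1000).astype(np.float32)))
cv2.imwrite("pics/crop.png",cv2.resize(im[120:215,380:460],None,fx=6,fy=6,interpolation=2))
E
```

```text
[[0, 0, 35, 28, 812], [13, 3, 13, 20, 168]]
((564.1736450195312, -259.0920715332031), (43.8461799621582, 19.564146041870117), 17.56417465209961) [[540.3206787109375, -256.3818664550781], [546.224609375, -275.0339050292969], [588.026611328125, -261.8022766113281], [582.1226806640625, -243.15023803710938]]
mat ((569.5625, 13.627655029296875), (178.0579833984375, 277.2224426269531), 88.60698699951172)
```

View pics/crop.png

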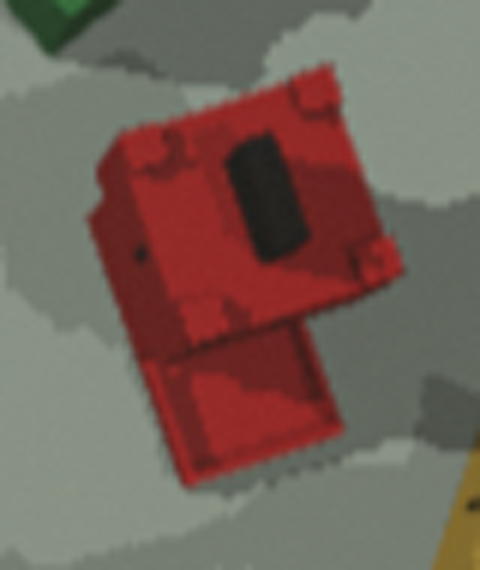

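The crop confirms the choice: the red tower with its black grip at (424,153), tray to −x and yaw about 18°. Its centre is near (0.565, −0.261), and the mat's middle is at (0.570, 0.014). I'm moving above it.

Call:
{"op": "servo_tool", "data": {"series": [{"dz": 1,"wz": -0.6,"gripper": 94},{"dz": 1,"dx": 1,"dy": 0.8,"wz": -0.6},{"dx": 1,"dy": 1},{"dx": 1,"dy": 1},{"dx": 1,"dy": 1},{"dx": 1,"dy": 1},{"dx": 1,"dy": 1},{"dx": 1,"dy": 1},{"dx": 1,"dy": 1},{"dx": 1,"dy": 0.7},{"dx": 1,"dy": 0.7},{"dx": 1,"dy": 0.5}]}}

```text
invalid input at $.series[0]: expected keys wx, wy, wz, dx, dy, dz, gripper
```

```bash
python3 - <<'E'
from plant import bot
from h import *;import pickle
c=bot.capture("wrist");d={"wrist":c,"top":bot.capture("top")};pickle.dump(d,open("d1.pkl","wb"));cv2.imwrite("pics/w1.png",np.array(c["pixels"]))
o=bot.get_obs();print(o["time"],o["eef_pos"],o["ee_rot"]);print(proj(c,[[.565,-.261,.189]]))
E
```

```text
0.2 [ 0.23584367 -0.52408804  0.22697908] [-5.03809314e-04  9.77737649e-01  2.09830490e-01 -3.76459482e-05]
[[ 3.64186697e-01 -9.45233440e+02]]
```

View pics/w1.png

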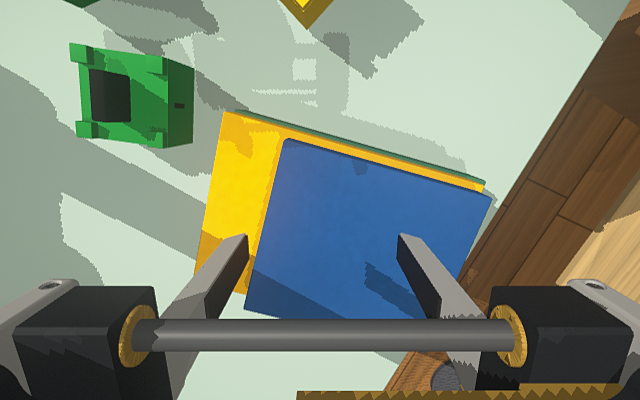

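The call was refused because every key is needed in each row. The wrist picture only shows the books below the start pose, with a green hood at (120,95). I'll resend with full rows.

Call:
{"op": "servo_tool", "data": {"series": [{"wx": 0,"wy": 0,"wz": -0.6,"dx": 0,"dy": 0,"dz": 1,"gripper": 94},{"wx": 0,"wy": 0,"wz": -0.6,"dx": 1,"dy": 0.8,"dz": 1,"gripper": 94},{"wx": 0,"wy": 0,"wz": 0,"dx": 1,"dy": 1,"dz": 0,"gripper": 94},{"wx": 0,"wy": 0,"wz": 0,"dx": 1,"dy": 1,"dz": 0,"gripper": 94},{"wx": 0,"wy": 0,"wz": 0,"dx": 1,"dy": 1,"dz": 0,"gripper": 94},{"wx": 0,"wy": 0,"wz": 0,"dx": 1,"dy": 1,"dz": 0,"gripper": 94},{"wx": 0,"wy": 0,"wz": 0,"dx": 1,"dy": 1,"dz": 0,"gripper": 94},{"wx": 0,"wy": 0,"wz": 0,"dx": 1,"dy": 1,"dz": 0,"gripper": 94},{"wx": 0,"wy": 0,"wz": 0,"dx": 1,"dy": 1,"dz": 0,"gripper": 94},{"wx": 0,"wy": 0,"wz": 0,"dx": 1,"dy": 0.7,"dz": 0,"gripper": 94},{"wx": 0,"wy": 0,"wz": 0,"dx": 1,"dy": 0.7,"dz": 0,"gripper": 94},{"wx": 0,"wy": 0,"wz": 0,"dx": 1,"dy": 0.5,"dz": 0,"gripper": 94}]}}

```text
time: 1.7
eef_pos: [0.5116, -0.2809, 0.2774]
ee_rot: [-0.0, 0.987, 0.159, -0.0]
wrist_force: [-0.7, 0.3, -0.6]
opening: 0.0942
gripper_force: 0.0
```

```bash
python3 - <<'E'
from plant import bot
from h import *;import pickle
c=bot.capture("wrist");d={"wrist":c};pickle.dump(d,open("d1.pkl","wb"));cv2.imwrite("pics/w2.png",np.array(c["pixels"]))
o=bot.get_obs();print(o["time"],o["eef_pos"],o["ee_rot"]);print(proj(c,[[.565,-.261,.189]]))
E
```

```text
1.75 [ 0.51475614 -0.27955673  0.27704941] [-7.09428210e-04  9.87203272e-01  1.59456324e-01  1.69620339e-03]
[[321.52847655 146.44525887]]
```

View pics/w2.png

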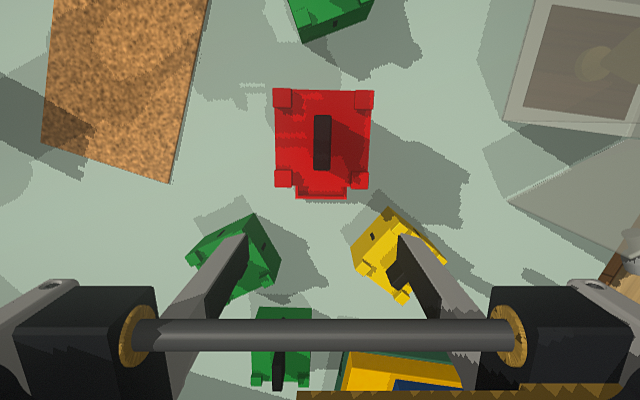

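The wrist view shows the red hood at (323,140) with its bar at (322,142), nearly aligned with the tool. I'll refine the pose from this view.

```bash
python3 - <<'E'
from h import *;import pickle
c=pickle.load(open("d1.pkl","rb"))["wrist"];im=np.array(c["pixels"])
x0,y0=295,105;p=(im[y0:178,x0:350].max(2)<75).astype(np.uint8)
k,l,s,ce=cv2.connectedComponentsWithStats(p);print(s.tolist())
i=1+s[1:,4].argmax();ys,xs=np.where(l==i)
W=np.array([ray(c,x+x0,y+y0,.189) for x,y in zip(xs,ys)])*1000
r=cv2.minAreaRect(W.astype(np.float32));print(r)
# red outer square corners at merlon tops z=.161
K=[(273,90),(374,91),(369,188),(275,187)]
C=np.array([ray(c,*k,.161) for k in K]);print(C.round(4),C.mean(0))
for a,b in((2,1),(3,0)):
    v=C[b]-C[a];print(np.linalg.norm(v),np.degrees(np.arctan2(v[1],v[0])))
# model fit check
for yaw in(16,18,20):
    t=np.radians(yaw);R=np.array([[np.cos(t),-np.sin(t)],[np.sin(t),np.cos(t)]])
    q=np.array([[-22,-7],[22,-7],[22,7],[-22,7]])/1000@R.T+[.565,-.261];print(yaw,proj(c,np.c_[q,np.full(4,.189)]).round(1).tolist())
E
```

```text
[[0, 0, 55, 73, 3068], [18, 10, 19, 56, 947]]
((567.6126098632812, -260.42010498046875), (42.75925064086914, 13.650896072387695), 16.869016647338867)
[[ 0.5942 -0.2084]
 [ 0.62   -0.2893]
 [ 0.5404 -0.3147]
 [ 0.5144 -0.2327]] [ 0.56726669 -0.2612837 ]
0.08360045543341604 17.713299370050084
0.08347865315181716 16.95512057969096
16 [[329.1, 174.2], [331.7, 118.0], [313.5, 117.2], [311.9, 173.6]]
18 [[330.1, 173.9], [330.7, 117.6], [312.5, 117.6], [312.8, 173.9]]
20 [[331.0, 173.6], [329.7, 117.3], [311.6, 117.9], [313.8, 174.2]]
```

Call:
{"op": "servo_tool", "data": {"series": [{"wx": 0,"wy": 0,"wz": -0.2,"dx": 0.7,"dy": 0.3,"dz": 0,"gripper": 94},{"wx": 0,"wy": 0,"wz": 0,"dx": 0.7,"dy": 0.3,"dz": -0.6,"gripper": 94},{"wx": 0,"wy": 0,"wz": 0,"dx": 0.75,"dy": 0.15,"dz": -1,"gripper": 94},{"wx": 0,"wy": 0,"wz": 0,"dx": 0,"dy": 0,"dz": -0.8,"gripper": 94},{"wx": 0,"wy": 0,"wz": 0,"dx": 0,"dy": 0,"dz": 0,"gripper": 94},{"wx": 0,"wy": 0,"wz": 0,"dx": 0,"dy": 0,"dz": 0,"gripper": 94}]}}

```text
time: 2.5
eef_pos: [0.5647, -0.2634, 0.2177]
ee_rot: [0.0, 0.989, 0.15, 0.0]
wrist_force: [-0.2, -1.1, 0.8]
opening: 0.0938
gripper_force: 0.0
```

Call:
{"op": "servo_tool", "data": {"series": [{"wx": 0,"wy": 0,"wz": 0,"dx": 0.12,"dy": 0.1,"dz": -0.5,"gripper": 94},{"wx": 0,"wy": 0,"wz": 0,"dx": 0,"dy": 0,"dz": -0.6,"gripper": 94},{"wx": 0,"wy": 0,"wz": 0,"dx": 0,"dy": 0,"dz": -0.4,"gripper": 60},{"wx": 0,"wy": 0,"wz": 0,"dx": 0,"dy": 0,"dz": 0,"gripper": 30},{"wx": 0,"wy": 0,"wz": 0,"dx": 0,"dy": 0,"dz": 0,"gripper": 5},{"wx": 0,"wy": 0,"wz": 0,"dx": 0,"dy": 0,"dz": 0,"gripper": 5},{"wx": 0,"wy": 0,"wz": 0,"dx": 0,"dy": 0,"dz": 0,"gripper": 5},{"wx": 0,"wy": 0,"wz": 0,"dx": 0,"dy": 0,"dz": 0,"gripper": 5},{"wx": 0,"wy": 0,"wz": 0,"dx": 0,"dy": 0,"dz": 0,"gripper": 5}], "grip_force": 15}}

```text
time: 3.62
eef_pos: [0.5677, -0.2607, 0.1801]
ee_rot: [0.0, 0.989, 0.15, 0.0]
wrist_force: [-0.7, -0.5, 0.6]
opening: 0.0275
gripper_force: 0.0
```

Call:
{"op": "servo_tool", "data": {"series": [{"wx": 0,"wy": 0,"wz": 0,"dx": 0,"dy": 0,"dz": 0,"gripper": 5},{"wx": 0,"wy": 0,"wz": 0,"dx": 0,"dy": 0,"dz": 0,"gripper": 5},{"wx": 0,"wy": 0,"wz": 0,"dx": 0,"dy": 0,"dz": 0,"gripper": 5},{"wx": 0,"wy": 0,"wz": 0,"dx": 0,"dy": 0,"dz": 0,"gripper": 5},{"wx": 0,"wy": 0,"wz": 0,"dx": 0,"dy": 0,"dz": 0.2,"gripper": 5},{"wx": 0,"wy": 0,"wz": 0,"dx": 0,"dy": 0,"dz": 0.4,"gripper": 5},{"wx": 0,"wy": 0,"wz": 0,"dx": 0,"dy": 0,"dz": 0.4,"gripper": 5},{"wx": 0,"wy": 0,"wz": 0,"dx": 0,"dy": 0,"dz": 0.4,"gripper": 5}], "grip_force": 15}}

```text
time: 4.62
eef_pos: [0.5679, -0.2607, 0.2161]
ee_rot: [0.0, 0.989, 0.15, 0.0]
wrist_force: [0.6, -0.5, -1.1]
opening: 0.0138
gripper_force: 15.0
```

Call:
{"op": "servo_tool", "data": {"series": [{"wx": 0,"wy": 0,"wz": 0,"dx": 0,"dy": 0,"dz": 0.6,"gripper": 5},{"wx": 0,"wy": 0,"wz": 0,"dx": 0,"dy": 0,"dz": 0.7,"gripper": 5},{"wx": 0,"wy": 0,"wz": 0,"dx": 0,"dy": 0,"dz": 0.7,"gripper": 5},{"wx": 0,"wy": 0,"wz": 0,"dx": 0,"dy": 0,"dz": 0.4,"gripper": 5},{"wx": 0,"wy": 0,"wz": 0,"dx": 0,"dy": 0,"dz": 0,"gripper": 5},{"wx": 0,"wy": 0,"wz": 0,"dx": 0.1,"dy": 0.4,"dz": 0,"gripper": 5},{"wx": 0,"wy": 0,"wz": 0,"dx": 0.2,"dy": 0.7,"dz": 0,"gripper": 5},{"wx": 0,"wy": 0,"wz": 0,"dx": 0.2,"dy": 0.9,"dz": 0,"gripper": 5},{"wx": 0,"wy": 0,"wz": 0,"dx": 0.2,"dy": 0.9,"dz": 0,"gripper": 5},{"wx": 0,"wy": 0,"wz": 0,"dx": 0.3,"dy": 0.9,"dz": 0,"gripper": 5},{"wx": 0,"wy": 0,"wz": 0,"dx": 0.3,"dy": 0.9,"dz": 0,"gripper": 5},{"wx": 0,"wy": 0,"wz": 0,"dx": 0.3,"dy": 0.9,"dz": 0,"gripper": 5}]}}

```text
time: 6.12
eef_pos: [0.608, -0.1182, 0.2751]
ee_rot: [-0.0, 0.989, 0.15, 0.0]
wrist_force: [0.6, -0.2, -1.3]
opening: 0.0137
gripper_force: 15.0
```

Call:
{"op": "servo_tool", "data": {"series": [{"wx": 0,"wy": 0,"wz": 0,"dx": 0.3,"dy": 0.9,"dz": 0,"gripper": 5},{"wx": 0,"wy": 0,"wz": 0,"dx": 0.3,"dy": 0.9,"dz": 0,"gripper": 5},{"wx": 0,"wy": 0,"wz": 0,"dx": 0.2,"dy": 0.9,"dz": 0,"gripper": 5},{"wx": 0,"wy": 0,"wz": 0,"dx": 0.1,"dy": 0.8,"dz": 0,"gripper": 5},{"wx": 0,"wy": 0,"wz": 0,"dx": 0.1,"dy": 0.6,"dz": 0,"gripper": 5},{"wx": 0,"wy": 0,"wz": 0,"dx": 0,"dy": 0.4,"dz": 0,"gripper": 5},{"wx": 0,"wy": 0,"wz": 0,"dx": 0,"dy": 0,"dz": 0,"gripper": 5},{"wx": 0,"wy": 0,"wz": 0,"dx": 0,"dy": 0,"dz": 0,"gripper": 5}]}}

```text
time: 7.12
eef_pos: [0.6326, -0.0088, 0.275]
ee_rot: [0.0, 0.989, 0.149, -0.0]
wrist_force: [-0.1, -0.1, -1.0]
opening: 0.0138
gripper_force: 15.0
```

```bash
python3 - <<'E'
from plant import bot
from h import *;import pickle
a=bot.capture("top");c=bot.capture("scene");pickle.dump({"top":a,"scene":c},open("d2.pkl","wb"))
cv2.imwrite("pics/s2.png",cv2.resize(np.array(c["pixels"])[60:340,150:500],None,fx=2,fy=2))
o=bot.get_obs();print(o["time"],o["eef_pos"],o["opening"])
E
```

```text
7.225 [ 0.63264431 -0.00889551  0.27499924] 0.01353745234617467
```

View pics/s2.png

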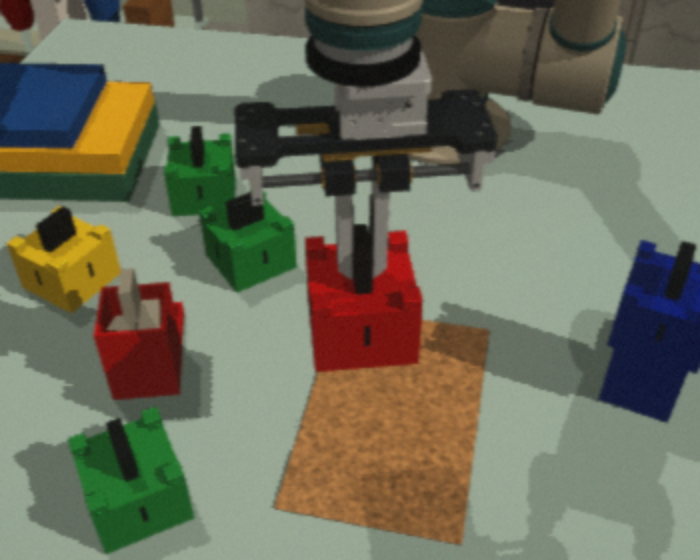

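The hood hangs upright in the gripper at about (365,310), and the core still stands in the tube at (130,300). Now I'll lower the hood.

Call:
{"op": "servo_tool", "data": {"series": [{"wx": 0,"wy": 0,"wz": 0,"dx": 0.1,"dy": 0.5,"dz": -0.4,"gripper": 5},{"wx": 0,"wy": 0,"wz": 0,"dx": 0,"dy": 0.4,"dz": -0.8,"gripper": 5},{"wx": 0,"wy": 0,"wz": 0,"dx": 0,"dy": 0,"dz": -0.9,"gripper": 5},{"wx": 0,"wy": 0,"wz": 0,"dx": 0,"dy": 0,"dz": -0.9,"gripper": 5},{"wx": 0,"wy": 0,"wz": 0,"dx": 0,"dy": 0,"dz": -0.9,"gripper": 5},{"wx": 0,"wy": 0,"wz": 0,"dx": 0,"dy": 0,"dz": -0.9,"gripper": 5},{"wx": 0,"wy": 0,"wz": 0,"dx": 0,"dy": 0,"dz": -0.8,"gripper": 5},{"wx": 0,"wy": 0,"wz": 0,"dx": 0,"dy": 0,"dz": -0.5,"gripper": 5},{"wx": 0,"wy": 0,"wz": 0,"dx": 0,"dy": 0,"dz": -0.4,"gripper": 5},{"wx": 0,"wy": 0,"wz": 0,"dx": 0,"dy": 0,"dz": -0.3,"gripper": 5},{"wx": 0,"wy": 0,"wz": 0,"dx": 0,"dy": 0,"dz": 0,"gripper": 5},{"wx": 0,"wy": 0,"wz": 0,"dx": 0,"dy": 0,"dz": 0,"gripper": 5}]}}

```text
time: 8.72
eef_pos: [0.6356, 0.0143, 0.1056]
ee_rot: [0.0, 0.989, 0.15, 0.001]
wrist_force: [-0.0, -0.6, -0.9]
opening: 0.0136
gripper_force: 15.0
```

Call:
{"op": "servo_tool", "data": {"series": [{"wx": 0,"wy": 0,"wz": 0,"dx": 0,"dy": 0,"dz": -0.12,"gripper": 5},{"wx": 0,"wy": 0,"wz": 0,"dx": 0,"dy": 0,"dz": -0.12,"gripper": 5},{"wx": 0,"wy": 0,"wz": 0,"dx": 0,"dy": 0,"dz": -0.1,"gripper": 5},{"wx": 0,"wy": 0,"wz": 0,"dx": 0,"dy": 0,"dz": -0.04,"gripper": 5},{"wx": 0,"wy": 0,"wz": 0,"dx": 0,"dy": 0,"dz": 0,"gripper": 5}]}}

```text
time: 9.35
eef_pos: [0.6351, 0.0143, 0.0957]
ee_rot: [0.0, 0.989, 0.15, -0.0]
wrist_force: [0.1, 0.7, 1.0]
opening: 0.014
gripper_force: 15.0
```

Contact, so I release and go up.

Call:
{"op": "servo_tool", "data": {"series": [{"wx": 0,"wy": 0,"wz": 0,"dx": 0,"dy": 0,"dz": 0,"gripper": 20},{"wx": 0,"wy": 0,"wz": 0,"dx": 0,"dy": 0,"dz": 0,"gripper": 40},{"wx": 0,"wy": 0,"wz": 0,"dx": 0,"dy": 0,"dz": 0,"gripper": 60},{"wx": 0,"wy": 0,"wz": 0,"dx": 0,"dy": 0,"dz": 0,"gripper": 60},{"wx": 0,"wy": 0,"wz": 0,"dx": 0,"dy": 0,"dz": 0,"gripper": 60},{"wx": 0,"wy": 0,"wz": 0,"dx": 0,"dy": 0,"dz": 0.5,"gripper": 60},{"wx": 0,"wy": 0,"wz": 0,"dx": 0,"dy": 0,"dz": 0.8,"gripper": 60},{"wx": 0,"wy": 0,"wz": 0,"dx": 0,"dy": 0,"dz": 1,"gripper": 60},{"wx": 0,"wy": 0,"wz": 0,"dx": 0,"dy": 0,"dz": 1,"gripper": 60},{"wx": 0,"wy": 0,"wz": 0,"dx": 0,"dy": 0,"dz": 1,"gripper": 60},{"wx": 0,"wy": 0,"wz": 0,"dx": -0.2,"dy": -1,"dz": 0,"gripper": 60},{"wx": 0,"wy": 0,"wz": 0,"dx": -0.3,"dy": -1,"dz": 0,"gripper": 60}]}}

```text
time: 10.85
eef_pos: [0.6231, -0.036, 0.2046]
ee_rot: [0.0, 0.989, 0.15, 0.001]
wrist_force: [0.7, -0.1, -0.4]
opening: 0.0601
gripper_force: 0.0
```

Call:
{"op": "servo_tool", "data": {"series": [{"wx": 0,"wy": 0,"wz": 0,"dx": -0.5,"dy": -1,"dz": 0,"gripper": 60},{"wx": 0,"wy": 0,"wz": 0,"dx": -0.5,"dy": -1,"dz": 0,"gripper": 60},{"wx": 0,"wy": 0,"wz": 0,"dx": -0.6,"dy": -1,"dz": 0,"gripper": 60},{"wx": 0,"wy": 0,"wz": 0,"dx": -0.6,"dy": -1,"dz": 0,"gripper": 60},{"wx": 0,"wy": 0,"wz": 0,"dx": -0.5,"dy": -1,"dz": 0,"gripper": 60},{"wx": 0,"wy": 0,"wz": 0,"dx": -0.5,"dy": -1,"dz": 0,"gripper": 60},{"wx": 0,"wy": 0,"wz": 0,"dx": -0.3,"dy": -1,"dz": 0,"gripper": 60},{"wx": 0,"wy": 0,"wz": 0,"dx": 0,"dy": -0.7,"dz": 0,"gripper": 60},{"wx": 0,"wy": 0,"wz": 0,"dx": 0,"dy": -0.4,"dz": 0,"gripper": 60},{"wx": 0,"wy": 0,"wz": 0,"dx": 0,"dy": 0,"dz": 0,"gripper": 60},{"wx": 0,"wy": 0,"wz": 0,"dx": 0,"dy": 0,"dz": 0,"gripper": 60}]}}

```text
time: 12.22
eef_pos: [0.5354, -0.2374, 0.2029]
ee_rot: [-0.0, 0.989, 0.15, -0.0]
wrist_force: [-0.1, -0.4, -0.5]
opening: 0.0601
gripper_force: 0.0
```

```bash
python3 - <<'E'
from plant import bot
from h import *;import pickle
a=bot.capture("top");c=bot.capture("wrist");pickle.dump({"top":a,"wrist":c},open("d3.pkl","wb"))
cv2.imwrite("pics/w3.png",np.array(c["pixels"]))
o=bot.get_obs();print(o["time"],o["eef_pos"],o["opening"],proj(c,[[.5675,-.261,.14]]))
E
```

```text
12.325 [ 0.53531825 -0.23736767  0.20292604] 0.05968425181789251 [[367.83787124 195.09702878]]
```

View pics/w3.png

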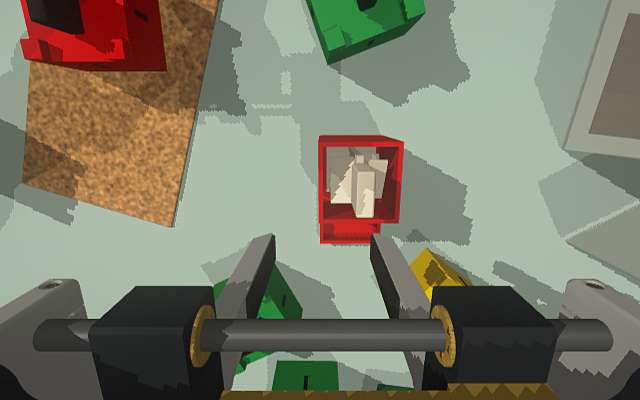

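The hood stands on the mat at top left (90,40). The tab is in the open tube at about (365,190), against a predicted (368,195). A closer crop will pin the tab.

```bash
python3 - <<'E'
from h import *;import pickle
c=pickle.load(open("d3.pkl","rb"))["wrist"];im=np.array(c["pixels"])
t=np.radians(17.2);R=np.array([[np.cos(t),-np.sin(t)],[np.sin(t),np.cos(t)]])
b=cv2.resize(im[128:248,308:418],None,fx=5,fy=5,interpolation=cv2.INTER_NEAREST)
for (a,h,z) in((18,7,.14),(36,36,.1)):
    q=np.array([[-a,-h],[a,-h],[a,h],[-a,h]])/1000@R.T+[.5675,-.261]
    p=proj(c,np.c_[q,np.full(4,z)]);print(p.round(1).tolist())
    cv2.polylines(b,[((p-[308,128])*5).astype(np.int32)],True,(0,255,0),1)
cv2.imwrite("pics/c3.png",b)
E
```

```text
[[376.1, 218.2], [378.5, 171.0], [359.2, 171.0], [357.6, 218.1]]
[[399.9, 223.0], [405.9, 141.5], [319.7, 141.4], [319.8, 222.9]]
```

View pics/c3.png

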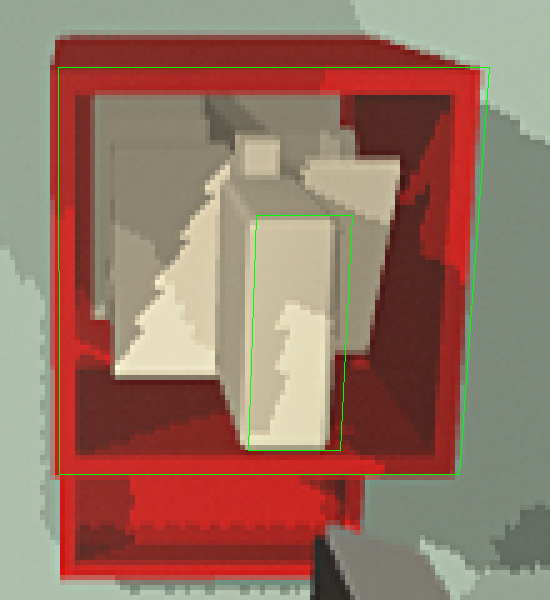

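The tab's top spans crop x 246–332, within 2 px of the prediction. I'll go above it, then check the position.

Call:
{"op": "servo_tool", "data": {"series": [{"wx": 0,"wy": 0,"wz": 0,"dx": 0.6,"dy": -0.4,"dz": 0,"gripper": 60},{"wx": 0,"wy": 0,"wz": 0,"dx": 0.7,"dy": -0.5,"dz": 0,"gripper": 60},{"wx": 0,"wy": 0,"wz": 0,"dx": 0,"dy": 0,"dz": -0.6,"gripper": 60},{"wx": 0,"wy": 0,"wz": 0,"dx": 0,"dy": 0,"dz": -0.6,"gripper": 60},{"wx": 0,"wy": 0,"wz": 0,"dx": 0,"dy": 0,"dz": 0,"gripper": 60},{"wx": 0,"wy": 0,"wz": 0,"dx": 0,"dy": 0,"dz": 0,"gripper": 60}]}}

```text
time: 13.08
eef_pos: [0.5673, -0.2602, 0.1729]
ee_rot: [-0.0, 0.989, 0.15, -0.0]
wrist_force: [-0.5, -0.8, 0.0]
opening: 0.06
gripper_force: 0.0
```

Call:
{"op": "servo_tool", "data": {"series": [{"wx": 0,"wy": 0,"wz": 0,"dx": 0,"dy": 0,"dz": -0.6,"gripper": 60},{"wx": 0,"wy": 0,"wz": 0,"dx": 0,"dy": 0,"dz": -0.7,"gripper": 60},{"wx": 0,"wy": 0,"wz": 0,"dx": 0,"dy": 0,"dz": -0.5,"gripper": 40},{"wx": 0,"wy": 0,"wz": 0,"dx": 0,"dy": 0,"dz": 0,"gripper": 20},{"wx": 0,"wy": 0,"wz": 0,"dx": 0,"dy": 0,"dz": 0,"gripper": 5},{"wx": 0,"wy": 0,"wz": 0,"dx": 0,"dy": 0,"dz": 0,"gripper": 5},{"wx": 0,"wy": 0,"wz": 0,"dx": 0,"dy": 0,"dz": 0,"gripper": 5},{"wx": 0,"wy": 0,"wz": 0,"dx": 0,"dy": 0,"dz": 0,"gripper": 5},{"wx": 0,"wy": 0,"wz": 0,"dx": 0,"dy": 0,"dz": 0,"gripper": 5},{"wx": 0,"wy": 0,"wz": 0,"dx": 0,"dy": 0,"dz": 0,"gripper": 5},{"wx": 0,"wy": 0,"wz": 0,"dx": 0,"dy": 0,"dz": 0,"gripper": 5}], "grip_force": 15}}

```text
time: 14.45
eef_pos: [0.568, -0.2609, 0.1285]
ee_rot: [0.0, 0.989, 0.15, 0.0]
wrist_force: [-0.3, 0.4, 5.2]
opening: 0.0139
gripper_force: 15.0
```

Gripped at 13.9 mm. Lifting straight up.

Call:
{"op": "servo_tool", "data": {"series": [{"wx": 0,"wy": 0,"wz": 0,"dx": 0,"dy": 0,"dz": 0.2,"gripper": 5},{"wx": 0,"wy": 0,"wz": 0,"dx": 0,"dy": 0,"dz": 0.4,"gripper": 5},{"wx": 0,"wy": 0,"wz": 0,"dx": 0,"dy": 0,"dz": 0.5,"gripper": 5},{"wx": 0,"wy": 0,"wz": 0,"dx": 0,"dy": 0,"dz": 0.6,"gripper": 5}]}}

```text
time: 14.95
eef_pos: [0.5677, -0.2606, 0.1714]
ee_rot: [0.0, 0.989, 0.15, -0.0]
wrist_force: [0.2, -0.6, -0.7]
opening: 0.0139
gripper_force: 15.0
```

Call:
{"op": "servo_tool", "data": {"series": [{"wx": 0,"wy": 0,"wz": 0,"dx": 0,"dy": 0,"dz": 0.6,"gripper": 5},{"wx": 0,"wy": 0,"wz": 0,"dx": 0,"dy": 0,"dz": 0.6,"gripper": 5},{"wx": 0,"wy": 0,"wz": 0,"dx": 0,"dy": 0,"dz": 0.6,"gripper": 5},{"wx": 0,"wy": 0,"wz": 0,"dx": 0,"dy": 0,"dz": 0.6,"gripper": 5},{"wx": 0,"wy": 0,"wz": 0,"dx": 0,"dy": 0,"dz": 0.6,"gripper": 5},{"wx": 0,"wy": 0,"wz": 0,"dx": 0,"dy": 0,"dz": 0.5,"gripper": 5},{"wx": 0,"wy": 0,"wz": 0,"dx": 0,"dy": 0,"dz": 0.3,"gripper": 5},{"wx": 0,"wy": 0,"wz": 0,"dx": 0,"dy": 0,"dz": 0,"gripper": 5},{"wx": 0,"wy": 0,"wz": 0,"dx": 0,"dy": 0,"dz": 0,"gripper": 5}]}}

```text
time: 16.08
eef_pos: [0.5674, -0.2605, 0.2649]
ee_rot: [-0.0, 0.989, 0.15, -0.0]
wrist_force: [-0.4, -0.6, -1.0]
opening: 0.0138
gripper_force: 15.0
```

```bash
python3 - <<'E'
from plant import bot
from h import *
c=bot.capture("scene");cv2.imwrite("pics/s4.png",cv2.resize(np.array(c["pixels"])[60:340,150:500],None,fx=2,fy=2))
o=bot.get_obs();print(o["time"],o["eef_pos"],o["opening"],o["wrist_force"],o["ft_torque"])
E
```

```text
16.125 [ 0.56737606 -0.26046469  0.26477142] 0.014100600849628065 [ 0.02095433 -0.68207834 -0.7267482 ] [0.05982091 0.02724865 0.02672941]
```

View pics/s4.png

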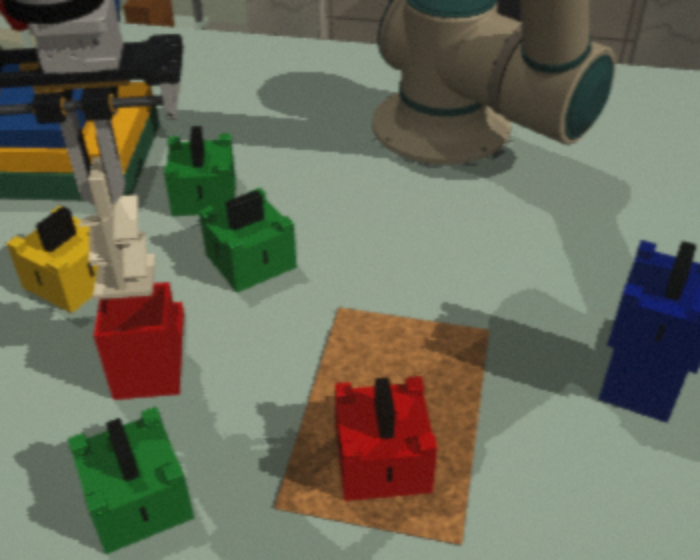

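The core hangs clear of the tube at about (125,240), upright, and the hood stands on the mat at (385,435). I'll carry the core to the near half of the mat.

Call:
{"op": "servo_tool", "data": {"series": [{"wx": 0,"wy": 0,"wz": 0,"dx": 0,"dy": 0.4,"dz": 0,"gripper": 5},{"wx": 0,"wy": 0,"wz": 0,"dx": -0.2,"dy": 0.7,"dz": 0,"gripper": 5},{"wx": 0,"wy": 0,"wz": 0,"dx": -0.3,"dy": 0.9,"dz": 0,"gripper": 5},{"wx": 0,"wy": 0,"wz": 0,"dx": -0.4,"dy": 0.9,"dz": 0,"gripper": 5},{"wx": 0,"wy": 0,"wz": 0,"dx": -0.4,"dy": 0.9,"dz": 0,"gripper": 5},{"wx": 0,"wy": 0,"wz": 0,"dx": -0.4,"dy": 0.9,"dz": 0,"gripper": 5},{"wx": 0,"wy": 0,"wz": 0,"dx": -0.4,"dy": 0.9,"dz": 0,"gripper": 5},{"wx": 0,"wy": 0,"wz": 0,"dx": -0.4,"dy": 0.9,"dz": 0,"gripper": 5},{"wx": 0,"wy": 0,"wz": 0,"dx": 0,"dy": 0.9,"dz": 0,"gripper": 5},{"wx": 0,"wy": 0,"wz": 0,"dx": 0,"dy": 0.9,"dz": 0,"gripper": 5},{"wx": 0,"wy": 0,"wz": 0,"dx": 0,"dy": 0.9,"dz": 0,"gripper": 5},{"wx": 0,"wy": 0,"wz": 0,"dx": 0,"dy": 0.9,"dz": 0,"gripper": 5}]}}

```text
time: 17.62
eef_pos: [0.5047, -0.0067, 0.2655]
ee_rot: [0.0, 0.989, 0.15, 0.0]
wrist_force: [0.3, 0.2, -0.5]
opening: 0.014
gripper_force: 15.0
```

Call:
{"op": "servo_tool", "data": {"series": [{"wx": 0,"wy": 0,"wz": 0,"dx": 0,"dy": 0.6,"dz": 0,"gripper": 5},{"wx": 0,"wy": 0,"wz": 0,"dx": 0,"dy": 0.3,"dz": 0,"gripper": 5},{"wx": 0,"wy": 0,"wz": 0,"dx": 0,"dy": 0,"dz": -0.4,"gripper": 5},{"wx": 0,"wy": 0,"wz": 0,"dx": 0,"dy": 0,"dz": -0.7,"gripper": 5},{"wx": 0,"wy": 0,"wz": 0,"dx": 0,"dy": 0,"dz": -0.8,"gripper": 5},{"wx": 0,"wy": 0,"wz": 0,"dx": 0,"dy": 0,"dz": -0.8,"gripper": 5},{"wx": 0,"wy": 0,"wz": 0,"dx": 0,"dy": 0,"dz": -0.8,"gripper": 5},{"wx": 0,"wy": 0,"wz": 0,"dx": 0,"dy": 0,"dz": -0.7,"gripper": 5},{"wx": 0,"wy": 0,"wz": 0,"dx": 0,"dy": 0,"dz": -0.4,"gripper": 5},{"wx": 0,"wy": 0,"wz": 0,"dx": 0,"dy": 0,"dz": -0.3,"gripper": 5},{"wx": 0,"wy": 0,"wz": 0,"dx": 0,"dy": 0,"dz": 0,"gripper": 5},{"wx": 0,"wy": 0,"wz": 0,"dx": 0,"dy": 0,"dz": 0,"gripper": 5}]}}

```text
time: 19.12
eef_pos: [0.5056, 0.0142, 0.1435]
ee_rot: [0.0, 0.989, 0.15, 0.001]
wrist_force: [-0.8, -0.2, -0.9]
opening: 0.0143
gripper_force: 15.0
```

Call:
{"op": "servo_tool", "data": {"series": [{"wx": 0,"wy": 0,"wz": 0,"dx": 0,"dy": 0,"dz": -0.2,"gripper": 5},{"wx": 0,"wy": 0,"wz": 0,"dx": 0,"dy": 0,"dz": -0.15,"gripper": 5},{"wx": 0,"wy": 0,"wz": 0,"dx": 0,"dy": 0,"dz": -0.12,"gripper": 5},{"wx": 0,"wy": 0,"wz": 0,"dx": 0,"dy": 0,"dz": -0.1,"gripper": 5},{"wx": 0,"wy": 0,"wz": 0,"dx": 0,"dy": 0,"dz": -0.06,"gripper": 5},{"wx": 0,"wy": 0,"wz": 0,"dx": 0,"dy": 0,"dz": 0,"gripper": 5}]}}

```text
time: 19.88
eef_pos: [0.5052, 0.0144, 0.1275]
ee_rot: [0.0, 0.989, 0.15, 0.0]
wrist_force: [-1.2, 0.3, 1.3]
opening: 0.0137
gripper_force: 15.0
```

Call:
{"op": "servo_tool", "data": {"series": [{"wx": 0,"wy": 0,"wz": 0,"dx": 0,"dy": 0,"dz": 0,"gripper": 20},{"wx": 0,"wy": 0,"wz": 0,"dx": 0,"dy": 0,"dz": 0,"gripper": 40},{"wx": 0,"wy": 0,"wz": 0,"dx": 0,"dy": 0,"dz": 0,"gripper": 50},{"wx": 0,"wy": 0,"wz": 0,"dx": 0,"dy": 0,"dz": 0,"gripper": 50},{"wx": 0,"wy": 0,"wz": 0,"dx": 0,"dy": 0,"dz": 0.4,"gripper": 50},{"wx": 0,"wy": 0,"wz": 0,"dx": 0,"dy": 0,"dz": 0.8,"gripper": 50},{"wx": 0,"wy": 0,"wz": 0,"dx": 0,"dy": 0,"dz": 1,"gripper": 50},{"wx": 0,"wy": 0,"wz": 0,"dx": 0,"dy": 0,"dz": 1,"gripper": 50},{"wx": 0,"wy": 0,"wz": 0,"dx": -1,"dy": 0,"dz": 1,"gripper": 50},{"wx": 0,"wy": 0,"wz": 0,"dx": -1,"dy": 0,"dz": 0.5,"gripper": 50},{"wx": 0,"wy": 0,"wz": 0,"dx": -1,"dy": 0,"dz": 0,"gripper": 50},{"wx": 0,"wy": 0,"wz": 0,"dx": -1,"dy": 0,"dz": 0,"gripper": 50}]}}

```text
time: 21.38
eef_pos: [0.4046, 0.0143, 0.2457]
ee_rot: [0.0, 0.989, 0.15, 0.001]
wrist_force: [0.5, -0.3, 0.9]
opening: 0.0498
gripper_force: 0.0
```

```bash
python3 - <<'E'
from plant import bot
from h import *
c=bot.capture("scene");cv2.imwrite("pics/s5.png",cv2.resize(np.array(c["pixels"])[60:340,150:500],None,fx=2,fy=2))
o=bot.get_obs();print(o["time"],o["eef_pos"],o["opening"],o["wrist_force"])
E
```

```text
21.425 [0.40084305 0.01468868 0.24544699] 0.049727962699695955 [-3.04295134  0.1749107  -0.38789477]
```

View pics/s5.png

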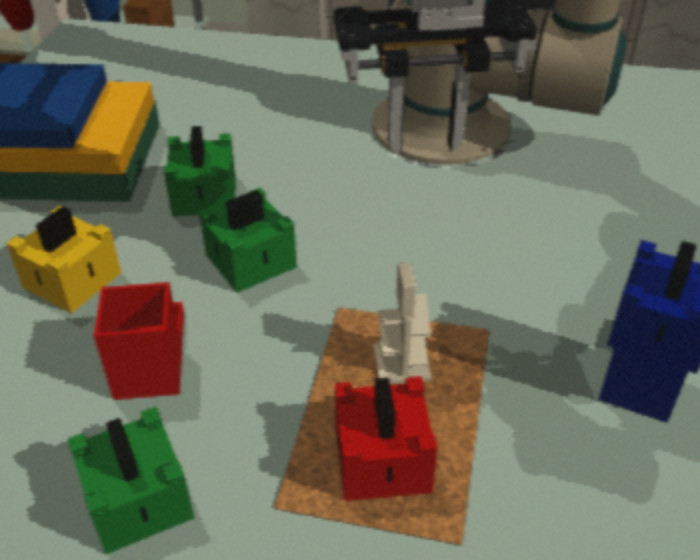

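The core (405,330) and the hood (385,440) both stand upright on the mat, released, and the blue tower hasn't moved. Handing in.

```bash
python3 -c "
from plant import bot
print(bot.sign_off())"
```

```text
the job is handed in; nothing more can be done
None
```

The job is handed in at about 21 s of the 61 s allowed: the last picture shows the red hood and the ivory core both upright on the mat and released, with the blue tower where it was; the judge returned no verdict.

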